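# Take the teapot off the warming stand and close the stand

### The arm

A 6-joint arm with a two-finger parallel gripper is mounted at the origin on the work surface. World frame = base frame: x ahead of the robot, y to its left, z up, the work surface at z = 0. Lengths are in m, angles in rad, forces in N, time in s.
With the tool pointing down it reaches from about 0.375 to 0.9 m from the base axis. Payload 3.1 kg.
Tool frame: the origin (TCP) lies on the centre line of the jaws, within the pads' length; the fingertips stand 19 mm ahead of it and the grasp point (between the pads) is the TCP; z points along the fingers, y is the line along which they close (so a half turn about z gives the same grasp; the last joint's range is limited). The gripper opens to 85 mm and grips with 20 to 120 N. Pads are 22 mm wide; open, the fingers measure 114 mm over their backs; the gripper's body (76 mm by 85 mm) begins 54 mm behind the grasp point. The pads swing forward as they close: fully open they stand 13 mm farther back than shut.
Start: joints at [-1.492, 0.527, 1.433, -0, 1.181, -0.178], TCP at [0.159, -0.604, 0.25] pointing down, gripper open.
Joint ranges: [-3.08, 3.08], [-0.75, 2.2], [0.22, 2.44], [-1.43, 4.57], [0, 2.65], [-2.85, 2.85]. Speed limits (rad/s): [2.79, 2.79, 3.14, 3.14, 3.14, 3.14].

### API

Orientations are given as a unit quaternion [x, y, z, w].
In Python, from station import manip, cams, sign_off gives the robot as it stands.
- The arm moves only by the tool carry_out, never from a script. Its argument "targets" is a list that holds one entry, the list of rows, each a list of 7 numbers: the shift along the tool's x, y, z in cm, then the turn, a rotation vector about the tool's x, y, z in degrees, then the finger opening in cm, from 0 to 8.54. A call has 1 to 12 rows; each row is the pose to reach, as a shift and turn from the pose commanded when the call began, along the tool's axes at that moment; what a row does not reach only later rows make up. A row lasts 1/12 s, in which the tool goes at most 41.7 mm and 7.16 degrees, less where a joint would pass 70% of its speed; a pose out of reach is approached as far as the arm can. A call with a gripper value outside its range is refused whole. The fingers move at their own pace and stop on an object; "force" is the grip in N (left out, the last holds). Time passes only in rows, so rows that repeat a pose let the fingers close. It gives the time, the measured TCP pose, the force, the opening and the grip force at its end, in the units of the state.
- manip.sense(): the state, without advancing time (a new reading comes with each control period).
- cams.snapshot(name): name is "scene" or "top" or "wrist"; returns the picture (384x512x3 uint8, red, green, blue); there is no depth.
- cams.camera_info(name): a dict with "K" (3x3 intrinsics, pixels), "T" (4x4, takes a point from camera to world coordinates). Camera axes: x right, y down, z forward; pixel columns grow to the right and rows downward; lengths in m; the calibration is good to about 2 mm. A picture is of the moment at which its call begins: read the wrist's pose just before it. camera_info takes no time and is no camera call; for the wrist camera it gives the pose at the moment of the call.
- sign_off(): hands the job in; it is judged then, once.
The state is a dict: "t": time; "q": joint angles; "qd": joint speeds; "tau": joint torques, N m; "tcp_pos": TCP position; "tool_rot": TCP orientation; "force": force on the tool from outside, world axes, zero at the start; "ft_torque": the same for the moment, N m; "finger_gap": opening from 0.0 (shut) to 1.0 (fully open); "gripper_force": force on a finger pad.
Only numpy, scipy, OpenCV 4.12 (cv2) and the standard library are available. Lean on these libraries where they do the work, as an engineer would, in place of code of your own. Each camera call takes 0.05 s, during which the arm holds its last target. There are 200 camera calls.

### The job

Tea is over: lift the clay teapot by its arch handle off the bamboo warming stand, keeping it upright, and set it down gently so that it stands wholly on the round cork mat (not the dark slate one). Then press the stand's spring pedal all the way down to its stop to switch the warmer off, let it spring back up, and after that swing the hinged bamboo lid gently down until it is fully shut over the stand. Leave the other tea things where they are.

Things in the scene. Friction and masses are not known exactly. Their poses are not given: they have to be found in the camera images.
- stand: Fixed bamboo warming stand, 160 (x) by 170 (y) mm and 62 mm high to its rim, with a flat steel warming plate recessed 7 mm inside the rim (plate top 55 mm above the counter, inside of the rim 140 by 150 mm). The teapot stands on it at the start. Origin: centre of its underside, on the counter; z up. The pedal is on its -x side (towards the robot), the lid's hinge runs along its +y edge.
- lid (a joint): Hinge of the bamboo lid, rad: 0 = shut, lying flat on the stand's rim; grows as it opens; at the start it stands open at about 1.65 to 1.9 (1.57 = upright, more = leaning outwards to the stand's +y side). Stop at 0 and at 1.9. The hinge is stiff (0.3 N m friction): the lid stays wherever it is left and must be pushed all the way down, some 2 to 4 N at its edge.
- lid_hinge (a point): The hinge line of the lid, middle of its length: in the stand's frame at x 0, y +85 mm, z 62 mm (lid's underside). The line runs along the stand's x. Its axes turn with the lid: seen from here the lid extends 170 mm along its own -y, is 160 mm wide (x) and 10 mm thick (from z 0 to +10 mm; +z is the outer face, top when shut).
- lid_edge (a point): Middle of the lid's free edge, 170 mm from the hinge, mid-thickness.
- pedal (a joint): Hinge of the spring pedal, rad: 0 = up (rest), 0.35 = fully down at its stop. It springs back when released; about 4 N on the pad's middle hold it fully down.
- pedal_pad (a point): Top of the black rubber pad on the steel pedal (pad 36 long by 50 wide mm; pedal plate 72 by 60 mm). The pedal is hinged at the stand's front foot (in the stand's frame x -83, y 0, z 20 mm) and slopes up 20 degrees away from the stand; this point lies 52 mm along the plate from the hinge, 42 mm above the counter when up and 25 mm when fully down (level).
- teapot: Red-brown clay teapot, foot radius 48 mm, widest radius 62 mm, body and lid knob 104 mm high, 156 mm high with the arch handle, 0.5 to 0.75 kg. Lid and handle are fixed to it. Origin: centre of its underside; z up, spout along +x (its tip 95 mm out, 80 mm up).
- teapot_grip (a point): Middle of the handle's straight grip bar, 150 mm above the teapot's underside: bar 72 mm along the teapot's x, 14 mm wide (y), 12 mm high; 40 mm of free space under it down to the lid knob. The grip bar is pinched across the teapot's y.
- cork_mat: Round light-brown cork mat, radius 80 mm, 8 mm thick, fixed on the counter. Origin: centre of its underside.
- slate_mat: Round dark grey slate mat of the same size, fixed; not to be used. Origin: centre of its underside.
- bowl: Bystander: black iron-glaze tea bowl, rim radius 60 mm, 70 mm high, loose. Origin: centre of its underside.
- tin: Bystander: green tea tin with brass lid, radius 39 mm, 113 mm high, loose. Origin: centre of its underside.
- whisk_holder: Bystander: clear glass holder, radius 34 mm, 90 mm high, with a bamboo whisk standing in it up to 140 mm, loose. Origin: centre of its underside.
- dish: Bystander: small blue ceramic incense dish, radius 38 mm, 22 mm high, loose. Origin: centre of its underside.
- ladle: Bystander: ladle 190 mm long lying on a fixed stainless rest 230 by 80 by 14 mm beyond the stand, loose.
Mind the look-alikes: they are no part of the job. What is shaped like the teapot but blue or purple is not meant. There is more than one size of the cork_mat; the job needs the smaller.

How it is judged:
By the outcome, as a careful person would: the job done as asked, in the order asked, and still so for the second after the job is handed in, with the robot touching nothing.
It also fails if it takes over 61 s, if anything falls off the work surface, if the arm or the gripper's body presses on something with over 40 N, if the wrist force passes 120 N, or if a joint passes its speed limit or range.

## Working session

There is one attempt and no reset: what is moved stays moved. The work goes in short steps, Python scripts to look and compute and a tool call to move; the robot and the scene stay as the last step left them, time stands still between calls to the robot, and variables do not carry over. Pictures are saved under pics/ and viewed, at most 10 in all, crops included, and the job is handed in when it is done.

Besides the shell and the picture viewer there is one more tool, called after "Request:" by a JSON object that holds its "name" and its "arguments", one argument or row to a line. carry_out: Moves the arm, as the interface text tells. Its arguments: {"type":"object","properties":{"targets":{"type":"array"},"force":{"type":"number"}},"required":["targets"]}

```bash
mkdir -p pics; ls; python3 - <<'E'
from station import manip,cams
import cv2,numpy as np
for n in("scene","top"):
    im=cams.snapshot(n); cv2.imwrite(f"pics/{n}0.png",im[:,:,::-1]); np.save(f"pics/{n}0.npy",im)
    c=cams.camera_info(n); print(n,np.round(c["K"],1).tolist(),np.round(c["T"],3).tolist())
s=manip.sense(); print(s)
E
```

```text
pics
scene [[499.8, 0.0, 257.0], [0.0, 499.8, 191.1], [0.0, 0.0, 1.0]] [[0.058, 0.585, -0.809, 1.851], [0.998, -0.023, 0.054, -0.095], [0.013, -0.811, -0.585, 1.095], [0.0, 0.0, 0.0, 1.0]]
top [[439.9, 0.0, 260.1], [0.0, 439.9, 192.8], [0.0, 0.0, 1.0]] [[0.022, -0.976, 0.217, 0.2], [-1.0, -0.021, 0.005, -0.017], [-0.001, -0.217, -0.976, 1.542], [0.0, 0.0, 0.0, 1.0]]
{'t': 0.1, 'q': array([-1.49254111e+00,  5.28372280e-01,  1.43379908e+00,  1.97577630e-05,
        1.18139809e+00, -1.78455357e-01]), 'qd': array([-5.26733825e-04,  2.03450504e-07, -3.24096222e-03, -6.19654698e-04,
       -2.25331451e-04,  2.95116708e-04]), 'tau': array([ 3.62812152e-04, -4.43301952e+01, -1.78586447e+01, -2.66443240e-04,
        3.85653373e-03,  8.37596701e-06]), 'tcp_pos': array([ 0.15869909, -0.6038774 ,  0.24942408]), 'tool_rot': array([ 9.91773760e-01,  1.27999341e-01,  5.86221748e-05, -9.86698823e-04]), 'force': array([ 0.29946639,  0.14631158, -0.16677824]), 'ft_torque': array([-0.01342336,  0.01088709, -0.01363628]), 'gripper_force': 0.0, 'finger_gap': 1.0025834289885285}
```

View pics/top0.png

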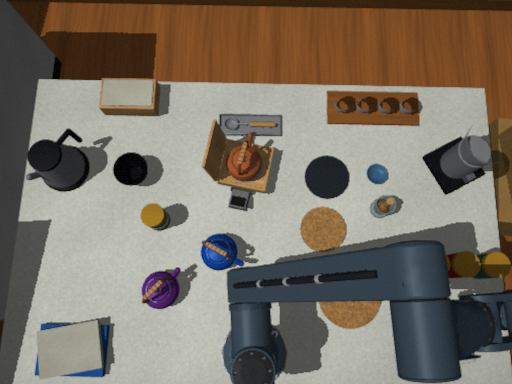

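View pics/scene0.png

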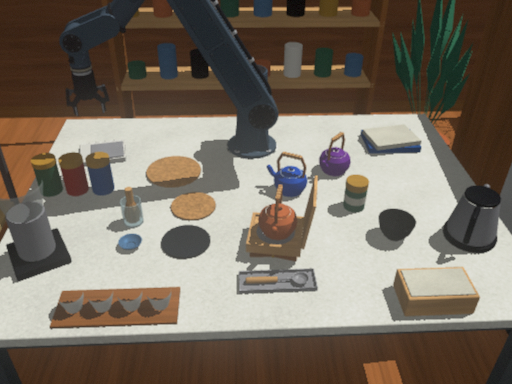

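Top view: the red-brown pot is on the stand at (243,160). The blue pot (219,252) and purple pot (160,289) are look-alikes. Cork mats are at (323,229), the smaller, and (350,303), the larger and partly under the arm; slate is at (327,177). The meant ones are the red-brown pot and the mat at (323,229). I'll check sizes with rays and confirm in an enlarged crop.

```bash
cat > h.py <<'E'
import numpy as np,cv2
from station import manip,cams
from scipy.spatial.transform import Rotation as R
def ray(n,uv,info=None):
    c=info or cams.camera_info(n);T=np.array(c["T"]);d=T[:3,:3]@np.linalg.solve(np.array(c["K"]),[uv[0],uv[1],1.]);return T[:3,3],d/np.linalg.norm(d)
def onz(n,uv,z,info=None):
    o,d=ray(n,uv,info);return o+d*(z-o[2])/d[2]
def proj(n,p,info=None):
    c=info or cams.camera_info(n);T=np.array(c["T"]);q=np.array(c["K"])@(T[:3,:3].T@(np.array(p)-T[:3,3]));return q[:2]/q[2]
def tri(a,b):
    (o,d),(p,e)=a,b;s=np.linalg.lstsq(np.c_[d,-e],p-o,rcond=None)[0];x,y=o+s[0]*d,p+s[1]*e;return (x+y)/2,np.linalg.norm(x-y)
E
python3 - <<'E'
from h import *
im=np.load("pics/top0.npy");sc=np.load("pics/scene0.npy")
for n,i,roi in(("top",im,(295,200,60,60)),("scene",sc,(165,190,55,32)),("top",im,(315,280,70,55)),("scene",sc,(140,150,65,40))):
    x,y,w,h=roi;hsv=cv2.cvtColor(i,cv2.COLOR_RGB2HSV)
    m=np.zeros(i.shape[:2],np.uint8);m[y:y+h,x:x+w]=cv2.inRange(hsv,(8,70,60),(22,255,255))[y:y+h,x:x+w]
    c=max(cv2.findContours(m,0,1)[0],key=cv2.contourArea)[:,0,:]
    P=np.array([onz(n,p,.008) for p in c])[:,:2]
    (cx,cy),r=cv2.minEnclosingCircle(P.astype(np.float32));print(n,"cork",P.min(0).round(3),P.max(0).round(3),round(cx,3),round(cy,3),round(r,3))
a=cv2.resize(im[110:260,185:355],None,fx=4,fy=4,interpolation=2)[:,:,::-1]
b=cv2.resize(sc[170:270,235:335],None,fx=6,fy=6,interpolation=2)[:,:,::-1]
cv2.imwrite("pics/c1.png",a);cv2.imwrite("pics/c2.png",b)
E
```

```text
top cork [ 0.338 -0.309] [ 0.494 -0.154] 0.415 -0.231 0.08
scene cork [ 0.344 -0.306] [ 0.503 -0.153] 0.423 -0.229 0.083
top cork [ 0.084 -0.422] [ 0.174 -0.216] 0.169 -0.319 0.104
scene cork [ 0.088 -0.421] [ 0.303 -0.211] 0.196 -0.314 0.11
```

View pics/c1.png

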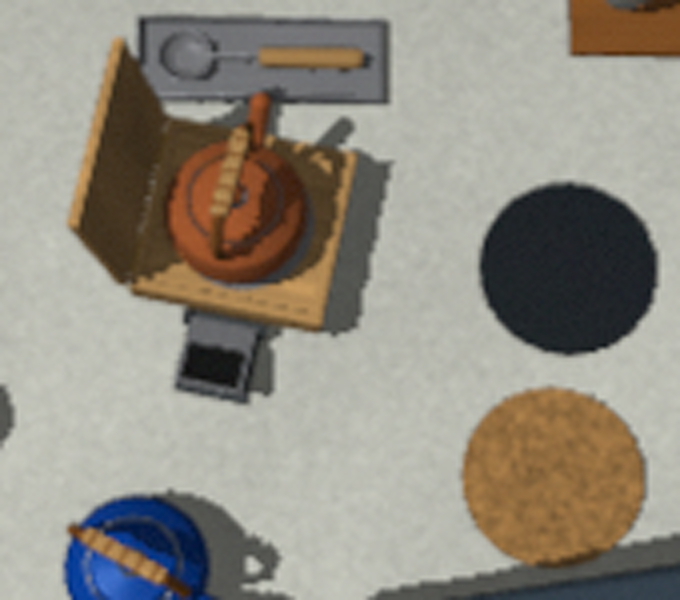

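View pics/c2.png

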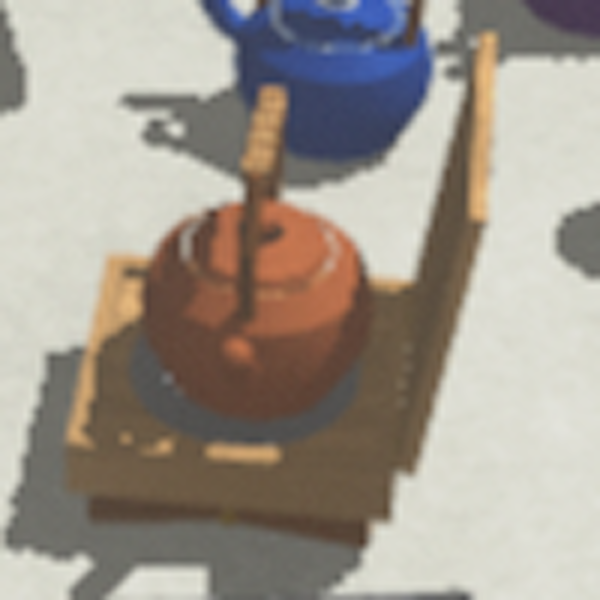

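The crop confirms the red-brown pot, with its grip bar running about (240,132)-(221,218). Stand rim corners are at (323,327), (355,153) and (132,290), the pad is at (212,366), and the r=80 mm cork mat is at (553,477).

```bash
python3 - <<'E'
from h import *
f=lambda u,v:(185+u/4-.375,110+v/4-.375)
g=lambda u,v:(235+u/6-.4,170+v/6-.4)
p=[onz("top",f(*k),.21)for k in((240,130),(221,220))];print("bar",np.round(p,3),np.hypot(*(p[1]-p[0])[:2]))
mid=np.mean(p,0);d=p[0]-p[1];print("mid",mid.round(3),"yaw",np.degrees(np.arctan2(d[1],d[0])))
print("tri bar far/near end", [tri(ray("top",f(*a)),ray("scene",g(*b))) for a,b in(((240,130),(272,92)),((221,220),(262,170)))], tri(ray("top",f(230,175)),ray("scene",g(266,130))))
print("scene bar onz",onz("scene",g(272,90),.211).round(3),onz("scene",g(260,172),.211).round(3))
C=[onz("top",f(*k),.062)for k in((132,290),(323,327),(355,153))];print("corners",np.round(C,3),[np.linalg.norm(C[i+1]-C[i]) for i in(0,1)])
print("scene corners",[onz("scene",g(*k),.062).round(3) for k in((70,440),(110,257),(390,492))])
ctr=(C[0]+C[2])/2
e=C[1]-C[0];print("stand c",ctr.round(3),"yaw",np.degrees(np.arctan2(-e[0],e[1]))-180, np.degrees(np.arctan2(*(C[2]-C[1])[[1,0]])))
print("pad",onz("top",f(212,366),.042).round(3),"lid top edge",[tri(ray("top",f(*a)),ray("scene",g(*b))) for a,b in(((120,40),(478,218)),((76,226),(488,36)))])
print("pot body",onz("top",f(237,210),.105).round(3))
E
```

```text
bar [[0.66  0.044 0.21 ]
 [0.585 0.056 0.21 ]] 0.07576993005432225
mid [0.622 0.05  0.21 ] yaw -9.682457984517615
tri bar far/near end [(array([0.64789667, 0.04738118, 0.24567068]), np.float64(0.010948381983771514)), (array([0.59886472, 0.05728856, 0.16146312]), np.float64(0.0032969326984468496))] (array([0.62376749, 0.0521457 , 0.2051991 ]), np.float64(0.0031407847175094115))
scene bar onz [0.597 0.059 0.211] [0.667 0.046 0.211]
corners [[ 0.563  0.139  0.062]
 [ 0.534 -0.027  0.062]
 [ 0.692 -0.052  0.062]] [np.float64(0.1685661538222423), np.float64(0.15976385582399982)]
scene corners [array([ 0.694, -0.049,  0.062]), array([ 0.543, -0.02 ,  0.062]), array([0.74 , 0.111, 0.062])]
stand c [0.627 0.044 0.062] yaw -9.991982495891989 -9.061828287809975
pad [0.502 0.069 0.042] lid top edge [(array([0.72774965, 0.14260678, 0.22567478]), np.float64(0.004245842517962427)), (array([0.57360904, 0.17060381, 0.22548936]), np.float64(0.00544375712940292))]
pot body [0.624 0.049 0.105]
```

Request:
{"name": "carry_out", "arguments": {
  "targets": [
    [[61.6,-51.4,-4.5,0,0,25,6],[61.6,-51.4,-4.5,0,0,25,6],[61.6,-51.4,-4.5,0,0,25,6],[61.6,-51.4,-4.5,0,0,25,6],[61.6,-51.4,-4.5,0,0,25,6],[61.6,-51.4,-4.5,0,0,25,6],[61.6,-51.4,-4.5,0,0,25,6],[61.6,-51.4,-4.5,0,0,25,6],[61.6,-51.4,-4.5,0,0,25,6],[61.6,-51.4,-4.5,0,0,25,6],[61.6,-51.4,-4.5,0,0,25,6],[61.6,-51.4,-4.5,0,0,25,6]]
  ]
}}

```text
t: 1.1
tcp_pos: [0.4488, -0.1957, 0.2783]
tool_rot: [0.996, -0.09, -0.0, -0.0]
force: [-0.0, -0.0, 0.6]
finger_gap: 0.702
gripper_force: 0.0
```

```bash
cat >> h.py <<'E'
def go(pos,yaw,tilt=0):
    "print shift cm / rotvec deg to tool at world pos, tool x at yaw deg, tool down; tilt = turn about tool x after"
    s=manip.sense();r=R.from_quat(s["tool_rot"]);t=R.from_euler("z",yaw,degrees=True)*R.from_euler("x",180+tilt,degrees=True)
    print("t",round(s["t"],2),"tcp",s["tcp_pos"].round(4),"F",s["force"].round(1),"gap",round(s["finger_gap"]*85,1),"q",s["q"].round(2))
    print("shift",(r.inv().apply(np.array(pos)-s["tcp_pos"])*100).round(2),"rot",(r.inv()*t).as_rotvec(degrees=True).round(1))
E
python3 -c "
from h import *
go((.624,.05,.29),-10)"
```

```text
t 1.1 tcp [ 0.4488 -0.1957  0.2783] F [-0.  -0.   0.6] gap 59.7 q [-0.64  0.31  1.73 -0.    1.1   1.11]
shift [ 12.84 -27.31  -1.17] rot [-0.   0.  -0.3]
```

Request:
{"name": "carry_out", "arguments": {
  "targets": [
    [[12.8,-27.3,-1.2,0,0,0,6],[12.8,-27.3,-1.2,0,0,0,6],[12.8,-27.3,-1.2,0,0,0,6],[12.8,-27.3,-1.2,0,0,0,6],[12.8,-27.3,-1.2,0,0,0,6],[12.8,-27.3,-1.2,0,0,0,6],[12.8,-27.3,-1.2,0,0,0,6],[12.8,-27.3,-1.2,0,0,0,6],[12.8,-27.3,-1.2,0,0,0,6],[12.8,-27.3,-1.2,0,0,0,6],[12.8,-27.3,-1.2,0,0,0,6]]
  ]
}}

```text
t: 2.02
tcp_pos: [0.6218, 0.0468, 0.2897]
tool_rot: [0.996, -0.09, -0.001, 0.0]
force: [0.0, 0.0, 0.2]
finger_gap: 0.703
gripper_force: 0.0
```

```bash
python3 - <<'E'
from h import *
go((.624,.05,.29),-10)
i=cams.camera_info("wrist");np.savez("pics/w1.npz",K=i["K"],T=i["T"])
im=cams.snapshot("wrist");cv2.imwrite("pics/w1.png",im[:,:,::-1]);np.save("pics/w1.npy",im)
print(proj("wrist",(.624,.05,.211),i))
E
```

```text
t 2.02 tcp [0.6218 0.0468 0.2897] F [0.  0.  0.2] gap 59.8 q [-0.1   0.49  1.39 -0.    1.27  1.65]
shift [ 0.16 -0.36 -0.03] rot [ 0.1  0.1 -0.3]
[255.99858969 198.85160244]
```

View pics/w1.png

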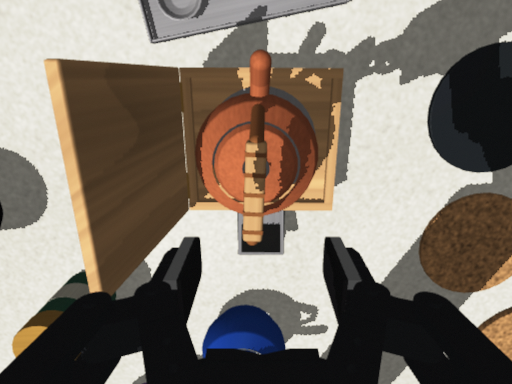

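The wrist view shows the bar from (257,138) to (254,243). Rim corners are at (190,210), (333,210) and (343,68), the pad is centred near (260,240), and lid edge corners are at (47,60) and (92,296).

```bash
python3 - <<'E'
from h import *
z=np.load("pics/w1.npz");i={"K":z["K"],"T":z["T"]};f=lambda u,v,h:onz("wrist",(u,v),h,i)
p=[f(257,138,.211),f(254,243,.211)];d=p[0]-p[1];print("bar",np.round(p,3),np.linalg.norm(d),np.mean(p,0),np.degrees(np.arctan2(d[1],d[0])))
C=[f(190,210,.062),f(333,210,.062),f(343,68,.062)];print(np.round(C,3),np.linalg.norm(C[1]-C[0]),np.linalg.norm(C[2]-C[1]),(C[0]+C[2])/2)
print("lid corners",tri(ray("wrist",(92,296),i),ray("top",(185+76/4-.4,110+226/4-.4))),tri(ray("wrist",(47,60),i),ray("top",(185+120/4-.4,110+40/4-.4))))
print(f(257,153,.12))
E
```

```text
bar [[0.665 0.042 0.211]
 [0.591 0.058 0.211]] 0.07556124851736172 [0.62793693 0.04965816 0.211     ] -12.254632465570136
[[ 0.568  0.143  0.062]
 [ 0.537 -0.025  0.062]
 [ 0.694 -0.053  0.062]] 0.17098329789406966 0.15969076853147565 [0.63073079 0.04541379 0.062     ]
lid corners (array([0.5762215 , 0.17184718, 0.22501443]), np.float64(0.009125233515529546)) (array([0.72738178, 0.14093745, 0.23207543]), np.float64(0.004975929257432083))
[0.63464298 0.04851189 0.12      ]
```

Request:
{"name": "carry_out", "arguments": {
  "targets": [
    [[0.5,-0.4,1,0,0,1.7,6],[0.5,-0.4,2,0,0,1.7,6],[0.5,-0.4,3,0,0,1.7,6],[0.5,-0.4,3,0,0,1.7,6],[0.5,-0.4,3,0,0,1.7,6]]
  ]
}}

```text
t: 2.48
tcp_pos: [0.6275, 0.0503, 0.2592]
tool_rot: [0.994, -0.105, -0.001, 0.0]
force: [-0.3, 0.0, 0.1]
finger_gap: 0.702
gripper_force: 0.0
```

```bash
python3 -c "
from h import *
go((.627,.0497,.205),-12)"
```

```text
t 2.48 tcp [0.6275 0.0503 0.2592] F [-0.3  0.   0.1] gap 59.7 q [-0.1   0.53  1.41 -0.    1.21  1.68]
shift [-0.02  0.07  5.42] rot [ 0.   0.2 -0. ]
```

Request:
{"name": "carry_out", "arguments": {
  "targets": [
    [[0,0,1.5,0,0,0,6],[0,0.1,3,0,0,0,6],[0,0.1,4.5,0,0,0,6],[0,0.1,5.4,0,0,0,6],[0,0.1,5.4,0,0,0,6],[0,0.1,5.4,0,0,0,3],[0,0.1,5.4,0,0,0,2],[0,0.1,5.4,0,0,0,1],[0,0.1,5.4,0,0,0,0.5],[0,0.1,5.4,0,0,0,0],[0,0.1,5.4,0,0,0,0],[0,0.1,5.4,0,0,0,0]]
  ],
  "force": 60
}}

```text
t: 3.48
tcp_pos: [0.6288, 0.0505, 0.2075]
tool_rot: [0.995, -0.104, 0.001, -0.0]
force: [-1.1, 1.4, 5.3]
finger_gap: 0.15
gripper_force: 60.4
```

Request:
{"name": "carry_out", "arguments": {
  "targets": [
    [[0,0,-0.3,0,0,0,0],[0,0,-0.8,0,0,0,0],[0,0,-1.6,0,0,0,0],[0,0,-2.4,0,0,0,0],[0,0,-3.2,0,0,0,0],[0,0,-4,0,0,0,0],[0,0,-4.8,0,0,0,0],[0,0,-5.6,0,0,0,0],[0,0,-6.4,0,0,0,0],[0,0,-7,0,0,0,0],[0,0,-7,0,0,0,0]]
  ]
}}

```text
t: 4.4
tcp_pos: [0.6293, 0.05, 0.2784]
tool_rot: [0.995, -0.104, 0.002, -0.0]
force: [1.1, 0.4, -7.3]
finger_gap: 0.149
gripper_force: 58.8
```

```bash
python3 - <<'E'
from h import *
go((.418,-.230,.25),-12)
im=cams.snapshot("scene");cv2.imwrite("pics/s2.png",cv2.resize(im[90:290,120:360],None,fx=3,fy=3)[:,:,::-1])
E
```

```text
t 4.4 tcp [0.6293 0.05   0.2784] F [ 1.1  0.4 -7.3] gap 12.6 q [-0.1   0.51  1.39  0.    1.24  1.68]
shift [-14.87  31.78   2.77] rot [-0.  -0.2  0. ]
```

View pics/s2.png

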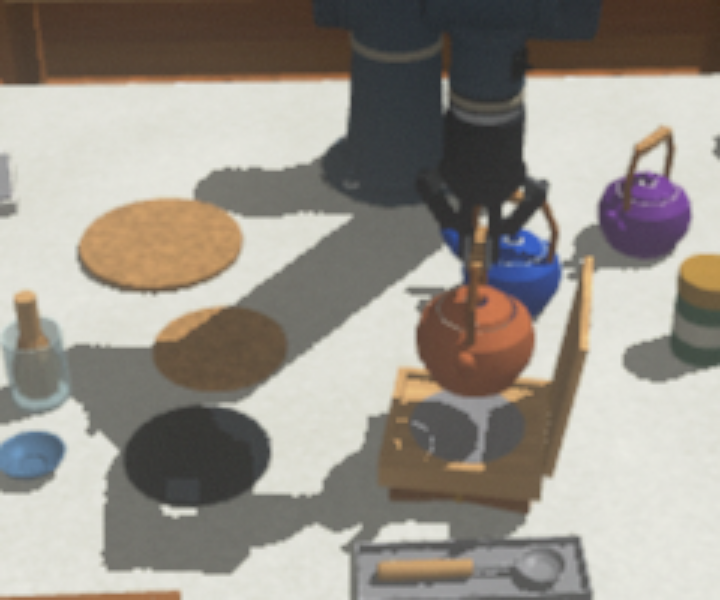

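The pot hangs upright and clear of the stand at (475,340). I'll carry it to the mat.

Request:
{"name": "carry_out", "arguments": {
  "targets": [
    [[-0.4,0.8,0,0,0,0,0],[-1.2,2.6,0,0,0,0,0],[-2.5,5.4,0,0,0,0,0],[-4,8.6,0,0,0,0,0],[-5.6,12,0,0,0,0,0],[-7.3,15.6,0,0,0,0,0],[-9,19.2,0,0,0,0,0],[-10.7,22.8,0,0,0,0,0],[-12.3,26.2,0,0,0,0,0],[-13.6,29,0,0,0,0,0],[-14.5,30.9,0,0,0,0,0],[-14.9,31.8,0,0,0,0,0]]
  ]
}}

```text
t: 5.45
tcp_pos: [0.4139, -0.2325, 0.2761]
tool_rot: [0.994, -0.106, -0.001, 0.001]
force: [-0.5, 0.3, -7.6]
finger_gap: 0.149
gripper_force: 58.7
```

Request:
{"name": "carry_out", "arguments": {
  "targets": [
    [[0,0,1,0,0,0,0],[0,0,2.2,0,0,0,0],[0,0,3.6,0,0,0,0],[0,0,5,0,0,0,0],[0,0,6.4,0,0,0,0],[0,0,7.8,0,0,0,0],[0,0,9,0,0,0,0],[0,0,9.8,0,0,0,0],[0,0,10.2,0,0,0,0],[0,0,10.4,0,0,0,0],[0,0,10.4,0,0,0,0]]
  ]
}}

```text
t: 6.37
tcp_pos: [0.4168, -0.2301, 0.1723]
tool_rot: [0.995, -0.104, 0.0, 0.0]
force: [0.2, 0.2, -7.0]
finger_gap: 0.15
gripper_force: 58.8
```

```bash
python3 -c "
from h import *
go((.418,-.230,.1605),-12)"
```

```text
t 6.37 tcp [ 0.4168 -0.2301  0.1723] F [ 0.2  0.2 -7. ] gap 12.7 q [-0.74  0.45  1.88  0.    0.81  1.04]
shift [ 0.11 -0.04  1.18] rot [-0. -0.  0.]
```

Request:
{"name": "carry_out", "arguments": {
  "targets": [
    [[0,0,0.3,0,0,0,0],[0,0,0.6,0,0,0,0],[0,0,0.8,0,0,0,0],[0,0,0.9,0,0,0,0],[0,0,1.0,0,0,0,0],[0,0,1.05,0,0,0,0],[0,0,1.1,0,0,0,0],[0,0,1.15,0,0,0,0],[0,0,1.2,0,0,0,0],[0,0,1.2,0,0,0,0],[0,0,1.2,0,0,0,0]]
  ]
}}

```text
t: 7.28
tcp_pos: [0.4166, -0.23, 0.1605]
tool_rot: [0.995, -0.104, 0.0, 0.0]
force: [0.1, 0.8, -3.6]
finger_gap: 0.149
gripper_force: 59.2
```

Request:
{"name": "carry_out", "arguments": {
  "targets": [
    [[0,0,0.05,0,0,0,0],[0,0,0.1,0,0,0,0],[0,0,0.1,0,0,0,0],[0,0,0.1,0,0,0,1.6],[0,0,0.1,0,0,0,2.5],[0,0,0.1,0,0,0,4.5],[0,0,0.1,0,0,0,5],[0,0,0.1,0,0,0,5],[0,0,0.1,0,0,0,5],[0,0,0.1,0,0,0,5]]
  ]
}}

```text
t: 8.12
tcp_pos: [0.4166, -0.2301, 0.1593]
tool_rot: [0.995, -0.104, 0.0, 0.0]
force: [0.4, 0.8, -0.5]
finger_gap: 0.591
gripper_force: 0.0
```

Request:
{"name": "carry_out", "arguments": {
  "targets": [
    [[0,0,-0.8,0,0,0,5],[0,0,-2,0,0,0,5],[0,0,-4,0,0,0,5],[0,0,-6.5,0,0,0,5],[0,0,-9,0,0,0,5],[0,0,-11,0,0,0,5],[0,0,-12,0,0,0,5],[0,0,-12,0,0,0,5]]
  ]
}}

```text
t: 8.78
tcp_pos: [0.4178, -0.2311, 0.2824]
tool_rot: [0.995, -0.104, 0.003, 0.002]
force: [0.4, -0.1, 0.2]
finger_gap: 0.586
gripper_force: 0.0
```

```bash
python3 - <<'E'
from h import *
go((.502,.067,.20),-10)
im=cams.snapshot("scene");t=cams.snapshot("top");cv2.imwrite("pics/s3.png",np.hstack([cv2.resize(im[110:260,130:330],None,fx=2,fy=2),cv2.resize(t[110:260,190:380],None,fx=2,fy=2)])[:,:,::-1]);np.save("pics/t3.npy",t)
E
```

```text
t 8.78 tcp [ 0.4178 -0.2311  0.2824] F [ 0.4 -0.1  0.2] gap 49.8 q [-0.74  0.28  1.76  0.    1.1   1.04]
shift [  2.   -30.93   8.15] rot [ 0.2 -0.3 -2. ]
```

View pics/s3.png

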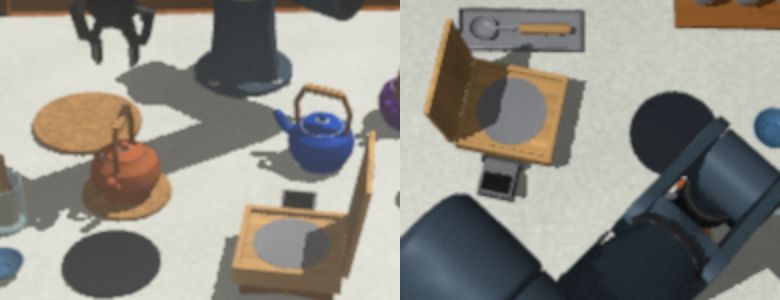

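The pot stands on the small cork mat with cork visible all round. Next is the pedal, so I'll check its clearance to the blue pot.

```bash
python3 - <<'E'
from h import *
t=np.load("pics/top0.npy");hsv=cv2.cvtColor(t,cv2.COLOR_RGB2HSV)
m=np.zeros(t.shape[:2],np.uint8);m[225:280,195:250]=cv2.inRange(hsv,(105,120,50),(125,255,255))[225:280,195:250]
c=max(cv2.findContours(m,0,1)[0],key=cv2.contourArea);(x,y),r=cv2.minEnclosingCircle(c);M=cv2.moments(c)
print("blue",onz("top",(M['m10']/M['m00'],M['m01']/M['m00']),.06).round(3),"ext",[onz("top",k,.06).round(3) for k in c[:,0][[c[:,0,1].argmin(),c[:,0,0].argmin()]]])
t3=np.load("pics/t3.npy");g=t3[190:215,225:252].max(2);mm=(g<45).astype(np.uint8);n,l,s,ce=cv2.connectedComponentsWithStats(mm);k=1+s[1:,4].argmax();print("pad px",ce[k]+[225,190],s[k]);print(onz("top",ce[k]+[225,190],.042))
go((.502,.067,.15),-10)
E
```

```text
blue [0.321 0.122 0.06 ] ext [array([0.379, 0.147, 0.06 ]), array([0.325, 0.185, 0.06 ])]
pad px [237.76851852 200.90740741] [  6   6  15  11 108]
[0.50231193 0.06863417 0.042     ]
t 8.88 tcp [ 0.4165 -0.23    0.2797] F [ 0.3 -0.1 -0. ] gap 49.8 q [-0.74  0.29  1.76  0.    1.09  1.04]
shift [  2.19 -30.83  12.96] rot [ 0. -0. -2.]
```

Request:
{"name": "carry_out", "arguments": {
  "targets": [
    [[0.2,-3,0,0,0,-2,0],[0.5,-7,0,0,0,-2,0],[0.8,-11,0,0,0,-2,0],[1.1,-15,0,0,0,-2,0],[1.4,-19,0,0,0,-2,0],[1.7,-23,1,0,0,-2,0],[1.9,-27,3,0,0,-2,0],[2.1,-30,6,0,0,-2,0],[2.1,-30.8,9,0,0,-2,0],[2.1,-30.8,12,0,0,-2,0],[2.1,-30.8,14,0,0,-2,0],[2.1,-30.8,14,0,0,-2,0]]
  ]
}}

```text
t: 9.88
tcp_pos: [0.497, 0.0676, 0.1344]
tool_rot: [0.996, -0.087, -0.006, 0.0]
force: [-1.2, -0.2, 0.1]
finger_gap: 0.003
gripper_force: 0.0
```

```bash
python3 -c "
from h import *
go((.501,.067,.061),-10)"
```

```text
t 9.88 tcp [0.497  0.0676 0.1344] F [-1.2 -0.2  0.1] gap 0.2 q [-0.09  0.55  1.84 -0.    0.77  1.66]
shift [ 0.5  -0.01  7.34] rot [0.1 0.7 0.1]
```

Request:
{"name": "carry_out", "arguments": {
  "targets": [
    [[0,0,2,0,0,0,0],[0,0,4,0,0,0,0],[0,0,6,0,0,0,0],[0,0,7,0,0,0,0],[0,0,7.2,0,0,0,0],[0,0,7.2,0,0,0,0],[0,0,7.2,0,0,0,0]]
  ]
}}

```text
t: 10.47
tcp_pos: [0.5017, 0.0667, 0.0681]
tool_rot: [0.996, -0.087, 0.001, 0.0]
force: [1.3, -0.4, 0.7]
finger_gap: -0.002
gripper_force: 0.0
```

```bash
python3 -c "
from h import *
go((.501,.067,.044),-10)"
```

```text
t 10.47 tcp [0.5017 0.0667 0.0681] F [ 1.3 -0.4  0.7] gap -0.2 q [-0.09  0.67  1.87  0.    0.6   1.66]
shift [-0.08 -0.02  2.41] rot [-0.  -0.1  0. ]
```

Press slowly.

Request:
{"name": "carry_out", "arguments": {
  "targets": [
    [[0,0,0.4,0,0,0,0],[0,0,0.8,0,0,0,0],[0,0,1.1,0,0,0,0],[0,0,1.4,0,0,0,0],[0,0,1.7,0,0,0,0],[0,0,2.0,0,0,0,0],[0,0,2.2,0,0,0,0],[0,0,2.3,0,0,0,0],[0,0,2.4,0,0,0,0],[0,0,2.4,0,0,0,0]]
  ]
}}

```text
t: 11.3
tcp_pos: [0.4999, 0.0671, 0.0438]
tool_rot: [0.996, -0.087, -0.001, -0.0]
force: [-5.5, 0.7, 11.3]
finger_gap: 0.0
gripper_force: 5.2
```

Request:
{"name": "carry_out", "arguments": {
  "targets": [
    [[0,0,0.05,0,0,0,0],[0,0,0.1,0,0,0,0],[0,0,0.15,0,0,0,0],[0,0,0.15,0,0,0,0],[0,0,0.15,0,0,0,0]]
  ]
}}

```text
t: 11.72
tcp_pos: [0.4999, 0.0671, 0.0435]
tool_rot: [0.996, -0.087, -0.001, 0.0]
force: [-6.8, 0.9, 20.8]
finger_gap: -0.002
gripper_force: 10.1
```

The pedal is at its stop: force climbs steeply with no travel. I'll release it and go up.

Request:
{"name": "carry_out", "arguments": {
  "targets": [
    [[0,0,-0.5,0,0,0,0],[0,0,-1.2,0,0,0,0],[0,0,-2,0,0,0,0],[0,0,-3,0,0,0,0],[0,0,-5,0,0,0,0],[0,0,-8,0,0,0,0],[0,0,-12,0,0,0,0],[0,0,-16,0,0,0,0],[0,0,-20,0,0,0,0],[0,0,-24,0,0,0,0],[0,0,-26,0,0,0,0],[0,0,-26,0,0,0,0]]
  ]
}}

```text
t: 12.72
tcp_pos: [0.5042, 0.0667, 0.3079]
tool_rot: [0.996, -0.087, 0.007, 0.0]
force: [0.4, 0.3, 0.8]
finger_gap: 0.001
gripper_force: 0.0
```

```bash
python3 - <<'E'
from h import *
c=np.array([.629,.0445])+.158*np.array([.174,.985]);print(c)
go((*c,.30),-10)
# pedal back up? pad centroid in scene & lid corners
t3=cams.snapshot("scene");cv2.imwrite("pics/s4.png",cv2.resize(t3[150:270,220:350],None,fx=5,fy=5)[:,:,::-1])
E
```

```text
[0.656492 0.20013 ]
t 12.72 tcp [0.5042 0.0667 0.3079] F [0.4 0.3 0.8] gap 0.1 q [-0.09  0.3   1.66 -0.    1.18  1.66]
shift [ 12.67 -15.78   0.97] rot [-0.1 -0.7  0. ]
```

View pics/s4.png

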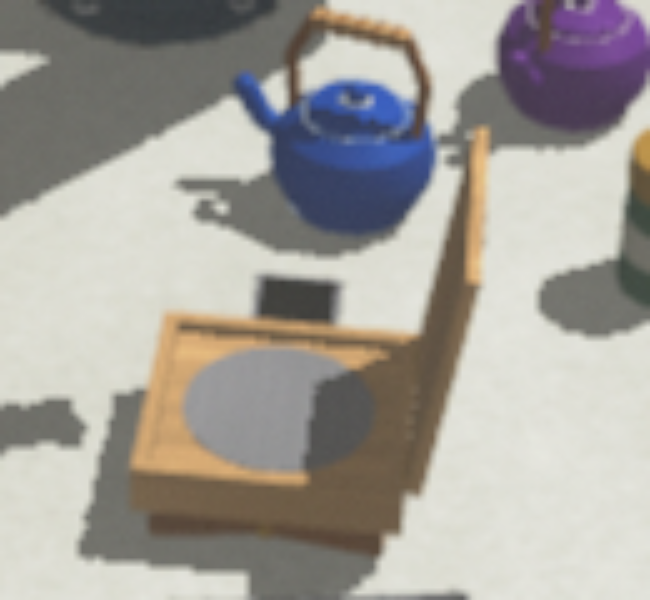

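The pedal has sprung back, with its pad visible at (300,298). I'll move over behind the lid.

Request:
{"name": "carry_out", "arguments": {
  "targets": [
    [[2,-2.5,0,0,0,0,0],[4,-5,0,0,0,0,0],[6.5,-8,0,0,0,0,0],[9,-11.2,0,0,0,0,0],[11,-13.7,0,0,0,0,0],[12.3,-15.3,0,0,0,0,0],[12.7,-15.8,0,0,0,0,0],[12.7,-15.8,2,0,0,0,0],[12.7,-15.8,4.5,0,0,0,0],[12.7,-15.8,7,0,0,0,0],[12.7,-15.8,7.6,0,0,0,0],[12.7,-15.8,7.6,0,0,0,0]]
  ]
}}

```text
t: 13.77
tcp_pos: [0.6508, 0.1995, 0.2219]
tool_rot: [0.996, -0.087, -0.004, 0.001]
force: [-0.6, -0.7, -0.1]
finger_gap: -0.005
gripper_force: 0.0
```

```bash
python3 - <<'E'
from h import *
s=manip.sense();u=np.array([.174,.985]);d=s["tcp_pos"][:2]-[.629,.0445];y0=d@u*1000;z0=s["tcp_pos"][2]*1000
print("x'",d@[.985,-.174],"y'",y0,"z",z0,s["force"].round(1),s["t"])
for th in(100,95,90,80,70,60,50,40,30,20,10,5,0):
    a=np.radians(th);r=150
    y=85-r*np.cos(a)+10*np.sin(a)+14.5;z=62+r*np.sin(a)+10*np.cos(a)+19
    if th>90:y=85-170*np.cos(a)+10*np.sin(a)+14.5
    print(th,"abs",round(y,1),round(z,1),"tool shift y,z cm",round((y0-y)/10,2),round((z0-z)/10,2))
E
```

```text
x' -0.005470912560966365 y' 156.49375494708667 z 221.92808659180943 [-0.6 -0.7 -0.1] 13.7667
100 abs 138.9 227.0 tool shift y,z cm 1.76 -0.51
95 abs 124.3 229.6 tool shift y,z cm 3.22 -0.76
90 abs 109.5 231.0 tool shift y,z cm 4.7 -0.91
80 abs 83.3 230.5 tool shift y,z cm 7.32 -0.85
70 abs 57.6 225.4 tool shift y,z cm 9.89 -0.34
60 abs 33.2 215.9 tool shift y,z cm 12.33 0.6
50 abs 10.7 202.3 tool shift y,z cm 14.58 1.96
40 abs -9.0 185.1 tool shift y,z cm 16.55 3.68
30 abs -25.4 164.7 tool shift y,z cm 18.19 5.73
20 abs -38.0 141.7 tool shift y,z cm 19.45 8.02
10 abs -46.5 116.9 tool shift y,z cm 20.3 10.5
5 abs -49.1 104.0 tool shift y,z cm 20.56 11.79
0 abs -50.5 91.0 tool shift y,z cm 20.7 13.09
```

Request:
{"name": "carry_out", "arguments": {
  "targets": [
    [[0,0.4,0,0,0,0,0],[0,0.9,0,0,0,0,0],[0,1.4,-0.1,0,0,0,0],[0,1.9,-0.1,0,0,0,0],[0,2.4,-0.2,0,0,0,0],[0,2.9,-0.2,0,0,0,0],[0,3.4,-0.3,0,0,0,0],[0,3.8,-0.4,0,0,0,0],[0,4.2,-0.5,0,0,0,0],[0,4.6,-0.5,0,0,0,0],[0,5,-0.5,0,0,0,0],[0,5,-0.5,0,0,0,0]]
  ]
}}

```text
t: 14.77
tcp_pos: [0.6448, 0.1502, 0.2309]
tool_rot: [0.996, -0.087, -0.0, 0.0]
force: [0.4, -1.1, 0.3]
finger_gap: -0.002
gripper_force: 0.0
```

```bash
cat > lid.py <<'E'
from h import *
s=manip.sense();u=np.array([.174,.985]);d=s["tcp_pos"][:2]-[.629,.0445];y0=d@u*1000;z0=s["tcp_pos"][2]*1000
print("x'",d@[.985,-.174],"y'",y0,"z",z0,s["force"].round(1),round(s["t"],2))
for th in(90,85,80,75,70,65,60,55,50,45,40,35,30,25,20,15,10,5,0):
    a=np.radians(th);r=150
    y=85-r*np.cos(a)+10*np.sin(a)+14.5;z=62+r*np.sin(a)+10*np.cos(a)+19
    print(th,round((y0-y)/10,2),round((z0-z)/10,2),end=" | ")
E
python3 lid.py
```

```text
x' -0.0028810641107506994 y' 106.87326829268771 z 230.89592619140754 [ 0.4 -1.1  0.3] 14.77
90 -0.26 -0.01 | 85 1.05 -0.04 | 80 2.36 0.04 | 75 3.65 0.24 | 70 4.93 0.55 | 65 6.17 0.97 | 60 7.37 1.5 | 55 8.52 2.13 | 50 9.61 2.86 | 45 10.64 3.68 | 40 11.59 4.58 | 35 12.45 5.57 | 30 13.23 6.62 | 25 13.91 7.74 | 20 14.49 8.92 | 15 14.97 10.14 | 10 15.34 11.4 | 5 15.59 12.69 | 0 15.74 13.99 |
```

Request:
{"name": "carry_out", "arguments": {
  "targets": [
    [[0,0.6,0,0,0,0,0],[0,1.2,0,0,0,0,0],[0,1.8,0,0,0,0,0],[0,2.4,0,0,0,0,0],[0,3,0.1,0,0,0,0],[0,3.6,0.2,0,0,0,0],[0,4.3,0.4,0,0,0,0],[0,4.9,0.5,0,0,0,0],[0,5.5,0.7,0,0,0,0],[0,6.2,1.0,0,0,0,0]]
  ]
}}

```text
t: 15.6
tcp_pos: [0.6342, 0.0895, 0.2209]
tool_rot: [0.996, -0.087, 0.0, 0.0]
force: [-1.0, 1.1, 1.9]
finger_gap: -0.0
gripper_force: 0.8
```

```bash
python3 lid.py; python3 - <<'E'
from h import *
t=cams.snapshot("scene");cv2.imwrite("pics/s5.png",cv2.resize(t[90:270,200:400],None,fx=3,fy=3)[:,:,::-1])
E
```

```text
x' -0.002727419154629927 y' 45.18315984936369 z 220.94721984648413 [-1.   1.1  1.9] 15.6
90 -6.43 -1.01 | 85 -5.12 -1.04 | 80 -3.81 -0.95 | 75 -2.52 -0.75 | 70 -1.24 -0.44 | 65 0.0 -0.02 | 60 1.2 0.5 | 55 2.35 1.13 | 50 3.44 1.86 | 45 4.47 2.68 | 40 5.42 3.59 | 35 6.28 4.57 | 30 7.06 5.63 | 25 7.74 6.75 | 20 8.32 7.92 | 15 8.8 9.15 | 10 9.17 10.41 | 5 9.42 11.69 | 0 9.57 12.99 |
```

View pics/s5.png

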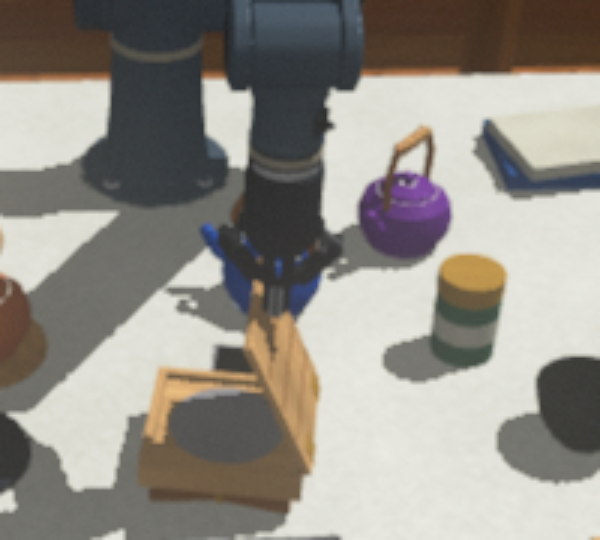

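The lid follows the fingers, now at about 65°, edge near (255,320). I'll continue along the arc.

Request:
{"name": "carry_out", "arguments": {
  "targets": [
    [[0,0.6,0.25,0,0,0,0],[0,1.2,0.5,0,0,0,0],[0,1.8,0.8,0,0,0,0],[0,2.35,1.15,0,0,0,0],[0,2.9,1.5,0,0,0,0],[0,3.45,1.9,0,0,0,0],[0,4,2.3,0,0,0,0],[0,4.5,2.7,0,0,0,0],[0,5,3.15,0,0,0,0],[0,5.4,3.6,0,0,0,0],[0,5.85,4.1,0,0,0,0],[0,6.3,4.6,0,0,0,0]]
  ]
}}

```text
t: 16.65
tcp_pos: [0.6232, 0.0276, 0.1743]
tool_rot: [0.996, -0.087, 0.0, 0.0]
force: [0.4, -0.9, 1.7]
finger_gap: 0.002
gripper_force: 0.6
```

```bash
python3 lid.py
```

```text
x' -0.0028045415419783205 y' -17.64252681107817 z 174.27551448715639 [ 0.4 -0.9  1.7] 16.65
90 -12.71 -5.67 | 85 -11.4 -5.7 | 80 -10.09 -5.62 | 75 -8.8 -5.42 | 70 -7.52 -5.11 | 65 -6.28 -4.69 | 60 -5.08 -4.16 | 55 -3.93 -3.53 | 50 -2.84 -2.81 | 45 -1.81 -1.99 | 40 -0.87 -1.08 | 35 -0.0 -0.1 | 30 0.78 0.96 | 25 1.46 2.08 | 20 2.04 3.26 | 15 2.52 4.48 | 10 2.88 5.74 | 5 3.14 7.02 | 0 3.29 8.33 |
```

Request:
{"name": "carry_out", "arguments": {
  "targets": [
    [[0,0.4,0.5,0,0,0,0],[0,0.8,1,0,0,0,0],[0,1.15,1.5,0,0,0,0],[0,1.45,2.1,0,0,0,0],[0,1.75,2.7,0,0,0,0],[0,2.05,3.3,0,0,0,0],[0,2.3,3.9,0,0,0,0],[0,2.5,4.5,0,0,0,0],[0,2.7,5.1,0,0,0,0],[0,2.9,5.7,0,0,0,0],[0,3.0,6.3,0,0,0,0],[0,3.1,6.8,0,0,0,0]]
  ]
}}

```text
t: 17.65
tcp_pos: [0.6177, -0.0026, 0.106]
tool_rot: [0.996, -0.087, -0.0, 0.0]
force: [-0.3, -1.0, 1.4]
finger_gap: -0.001
gripper_force: 0.5
```

```bash
python3 lid.py|head -1
```

```text
x' -0.0028871503535928683 y' -48.36556923484074 z 106.02432968239636 [-0.3 -1.   1.4] 17.65
```

Last 15 mm, slowly.

Request:
{"name": "carry_out", "arguments": {
  "targets": [
    [[0,0.1,0.3,0,0,0,0],[0,0.1,0.6,0,0,0,0],[0,0.15,0.8,0,0,0,0],[0,0.15,1.0,0,0,0,0],[0,0.15,1.15,0,0,0,0],[0,0.15,1.3,0,0,0,0],[0,0.15,1.4,0,0,0,0],[0,0.15,1.5,0,0,0,0],[0,0.15,1.6,0,0,0,0],[0,0.15,1.65,0,0,0,0],[0,0.15,1.65,0,0,0,0]]
  ]
}}

```text
t: 18.57
tcp_pos: [0.6177, -0.004, 0.0911]
tool_rot: [0.996, -0.087, 0.0, 0.0]
force: [-2.0, -0.2, 5.1]
finger_gap: 0.002
gripper_force: 2.4
```

Request:
{"name": "carry_out", "arguments": {
  "targets": [
    [[0,0,0.05,0,0,0,0],[0,0,0.1,0,0,0,0],[0,0,0.15,0,0,0,0],[0,0,0.15,0,0,0,0]]
  ]
}}

```text
t: 18.9
tcp_pos: [0.6177, -0.004, 0.091]
tool_rot: [0.996, -0.087, 0.0, 0.0]
force: [-4.3, -0.8, 12.7]
finger_gap: -0.001
gripper_force: 6.2
```

Request:
{"name": "carry_out", "arguments": {
  "targets": [
    [[0,0,-0.3,0,0,0,0],[0,0,-1,0,0,0,0],[0,0,-3,0,0,0,0],[0,0,-6,0,0,0,0],[0,0,-9,0,0,0,0],[0,0,-12,0,0,0,0],[0,0,-15,0,0,0,0],[0,0,-18,0,0,0,0],[0,0,-20,0,0,0,0],[0,0,-20,0,0,0,0],[0,0,-20,0,0,0,0]]
  ]
}}

```text
t: 19.82
tcp_pos: [0.6181, -0.0039, 0.2902]
tool_rot: [0.996, -0.087, 0.002, 0.0]
force: [-0.3, 0.3, -0.4]
finger_gap: 0.0
gripper_force: 0.0
```

```bash
python3 - <<'E'
from h import *
t=cams.snapshot("scene");cv2.imwrite("pics/s6.png",cv2.resize(t[110:320,20:420],None,fx=2,fy=2)[:,:,::-1])
E
```

```text
(no output)
```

View pics/s6.png

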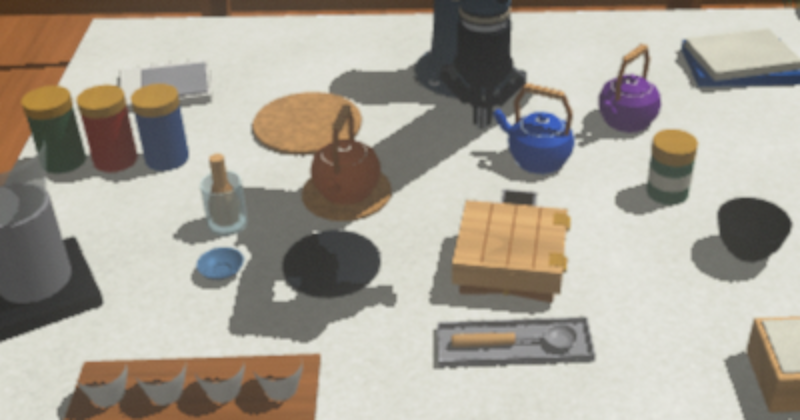

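The lid lies flat on the stand at (510,245), the pedal is up at (518,197), and the red-brown pot stands on the small cork mat at (346,180). The bystanders haven't moved.

```bash
python3 -c "
from station import sign_off
print(sign_off())"
```

```text
the job is handed in; nothing more can be done
None
```

The job is done and handed in at about 20 s: the teapot stands on the small cork mat, the pedal was pressed to its stop and sprang back, and the lid is shut; no verdict came back from the hand-in.

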